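# Unbar the bead case with the blue lid

## Task

Unlock the blue-lidded bead case: lift its wooden lock bar (blue ends) straight up, level, out of the two U brackets so that both ends come clear together. Then lay the bar flat inside the white tray and let go of it without dropping it. Leave the bar of the yellow-lidded case in its brackets.

Things in the scene. Friction and masses are not known exactly. Their poses are not given: they have to be found in the camera images.
- bar_blue: The lock bar to move: wooden, 240 long x 22 wide x 30 high, about 0.11 kg, last 20 mm at each end painted blue. Origin at its centre; x along its length, y across its 22 width, z up through its 30 height. Starts loose in the blue-lidded case's brackets, along the case's x, centred within 10; free to grip across its width at the middle.
- case_blue: Blue-lidded clear bead case, fixed, 160 x 100 (long along x), lid top 50 above the table, two lid ribs at x +-55 up to 57. At x = +-90 an aluminium U bracket (12 thick, open on top): seat at 60, slot 30 wide, walls 6 thick rising to 80. The seated bar's centre is at 75; its underside clears above 80. Origin: centre of the underside, on the table, z up.
- tray: White open tray, fixed to the table, outside 318 x 138 (long along x), walls 4 thick and 14 high above the table, floor 4 thick: inside 310 x 130, 10 deep. Origin: centre of the underside, on the table, z up. A bar lying upright in it has its centre 19 above the table.
- bar_yellow: The other lock bar, to be left alone: wooden, 240 long x 22 wide x 30 high, about 0.11 kg, last 20 mm at each end painted yellow. Origin at its centre; x along its length, y across its 22 width, z up through its 30 height. Lies in the same kind of brackets on an identical case with a yellow lid.

How it is judged:
On the way:
1. The blue-ended bar is lifted level (within 12 degrees), its centre over 100 mm above its case's underside (5 mm clear of the brackets) and within 60 mm sideways of the case's centre (z of bar_blue in the frame of case_blue above 0.1 m and horizontal distance between bar_blue and case_blue below 0.06 m and angle between bar_blue's own x axis and vertical between 1.3608 and 1.7808 rad), for 0.05 s.
At the end, for the whole second after the job is handed in: The blue-ended bar is released and at rest flat on the white tray's floor (centre within 45 mm along and 58 mm across of the tray's, under 25 mm above its underside, level within 4 degrees); the yellow-ended bar is within 20 mm of its start, in its brackets (x of bar_blue in the frame of tray between -0.045 and 0.045 m and y of bar_blue in the frame of tray between -0.058 and 0.058 m and z of bar_blue in the frame of tray between 0.008 and 0.025 m and angle between bar_blue's own x axis and vertical between 1.5008 and 1.6408 rad and linear speed of bar_blue below 0.03 m/s and distance of bar_yellow from where it was at the start of the episode below 0.02 m); the robot touches nothing.
It fails at once if The blue-ended bar tilts endwise over 12 degrees while coming out of its brackets (centre under 100 mm high and within 60 mm sideways of the case's centre) (horizontal distance between bar_blue and case_blue below 0.06 m and z of bar_blue in the frame of case_blue below 0.1 m and not (angle between bar_blue's own x axis and vertical between 1.3608 and 1.7808 rad)).
It fails at once if The blue-ended bar is dropped or thrown: it moves faster than 0.8 m/s while the fingers do not hold it (a fall of some 30 mm) (linear speed of bar_blue above 0.8 m/s and contact force between the fingers and bar_blue below 0.05 N).
It fails at once if The yellow-ended bar is moved more than 20 mm (distance of bar_yellow from where it was at the start of the episode above 0.02 m).
It also fails if it takes over 45 s, if anything falls off the work surface, if the arm or the gripper's body presses on something with over 40 N, if the wrist force passes 120 N, or if a joint passes its speed limit or range.

## Robot

A 6-joint arm with a two-finger parallel gripper is mounted at the origin on the work surface. World frame = base frame: x ahead of the robot, y to its left, z up, the work surface at z = 0. Lengths are in m, angles in rad, forces in N, time in s.
With the tool pointing down it reaches from about 0.325 to 0.925 m from the base axis. Payload 3.1 kg.
Tool frame: the origin (TCP) lies between the finger pads; the fingertips stand env.finger_overhang ahead of it and the grasp point (between the pads) is the TCP (env.finger_overhang is the distance from the TCP to the fingertips, in m); z points along the fingers, y is the line along which they close (so a half turn about z gives the same grasp; the last joint's range is limited). The gripper opens to 85 mm and grips with 20 to 120 N. Pads are 22 mm wide; open, the fingers measure 114 mm over their backs; the gripper's body (76 mm by 85 mm) begins 54 mm behind the grasp point. The pads swing forward as they close: fully open they stand 13 mm farther back than shut.
Start: joints at [-1.458, 0.217, 1.613, -0, 1.311, -0.112], TCP at [0.139, -0.609, 0.25] pointing down, gripper open.
Joint ranges: [-2.75, 2.75], [-0.78, 2.1], [0.31, 2.55], [-1.13, 4.27], [0.13, 2.63], [-2.58, 2.58]. Speed limits (rad/s): [2.79, 2.79, 3.14, 3.14, 3.14, 3.14].

## Interface

Orientations are given as a rotation vector (axis times angle).
In Python, from plant import env, cams gives the robot as it stands. The module is installed in compiled form; this text tells all that it offers.
- The arm moves only by the tool drive_tool, never from a script. Its argument "increments" is text: rows parted by semicolons, each of 6 numbers parted by spaces: the shift along the world's x, y, z in mm, then the turn, a rotation vector about the world's x, y, z in rad. In form: dx dy dz wx wy wz; .... A call has 1 to 5 rows; each row shifts and turns the commanded pose from where the row before left it; what a row does not reach is not made up. A row lasts 1/10 s, in which the tool goes at most 50 mm and 8.59 degrees, less where a joint would pass 70% of its speed; a pose out of reach is approached as far as the arm can. A call is refused whole if a number of a shift passes 50 or a number of a turn 0.15, either way. A call with a gripper value outside its range is refused whole. "gripper" is the opening in per cent of the stroke, from 0 (shut) to 100 (fully open), set as the call begins (left out, the last holds). The fingers move at their own pace and stop on an object; "grip_force" is the grip in N (left out, the last holds). Time passes only in rows, so rows that do not move let the fingers close. It gives the time, the measured TCP pose, the force, the opening and the grip force at its end, in the units of the state.
- env.get_obs(): the state, without advancing time (a new reading comes with each control period).
- cams.read_camera(name): name is "side" or "top" or "wrist"; returns (picture, depth): 480x640x3 uint8, red, green, blue; 480x640 float32, m along the optical axis (not along the pixel's ray), 0 where there is no reading.
- cams.camera_model(name): a dict with "fx", "fy", "cx", "cy" (pixels), "xyz" and "orientation" of the camera in the world. Camera axes: x right, y down, z forward; pixel columns grow to the right and rows downward; lengths in m; the calibration is good to about 2 mm. A picture is of the moment at which its call begins: read the wrist's pose just before it. camera_model takes no time and is no camera call; for the wrist camera it gives the pose at the moment of the call.
- env.close_job(): hands the job in; it is judged then, once.
The state is a dict: "t": time; "joint_pos": joint angles; "joint_velocities": joint speeds; "joint_efforts": joint torques, N m; "ee_pos": TCP position; "eef_rot": TCP orientation; "contact_force": force on the tool from outside, world axes, zero at the start; "wrist_torque": the same for the moment, N m; "width": finger opening in m; "grip_force": force on a finger pad.
Only numpy, scipy, OpenCV 4.12 (cv2) and the standard library are available. Lean on these libraries where they do the work, as an engineer would, in place of code of your own. Each camera call takes 0.05 s, during which the arm holds its last target. There are 200 camera calls.

## Working session

There is one attempt and no reset: what is moved stays moved. The work goes in short steps, Python scripts to look and compute and a tool call to move; the robot and the scene stay as the last step left them, time stands still between calls to the robot, and variables do not carry over. Pictures are saved under pics/ and viewed, at most 10 in all, crops included, and the job is handed in when it is done.

Besides the shell and the picture viewer there is one more tool, called in YAML: its name, and indented under it one key for each argument. drive_tool: Moves the arm, as the interface text tells. Its arguments: {"type":"object","properties":{"increments":{"type":"string"},"gripper":{"type":"number"},"grip_force":{"type":"number"}},"required":["increments"]}

```bash
mkdir -p pics; python3 - <<'E'
from plant import env,cams
import cv2,numpy as np
for n in("top","side"):
    p,d=cams.read_camera(n);cv2.imwrite(f"pics/{n}0.png",p[:,:,::-1]);np.save(f"{n}0.npy",d)
    print(cams.camera_model(n))
print(env.get_obs(),env.finger_overhang)
E
```

```text
{'fx': 442.7954948649551, 'fy': 442.7954948649551, 'cx': 325.98803250497537, 'cy': 239.52825722539313, 'xyz': array([0.44162387, 0.00099883, 0.77660553]), 'orientation': array([-2.18259297,  2.11936283, -0.18266124])}
{'fx': 445.9498392266025, 'fy': 445.9498392266025, 'cx': 323.50155358572283, 'cy': 241.51672399735443, 'xyz': array([0.52285969, 0.6547194 , 0.67307973]), 'orientation': array([-0.00526948,  2.86073141, -1.24711706])}
{'t': 0.1, 'joint_pos': array([-1.45816997e+00,  2.17754791e-01,  1.61481648e+00, -7.58714231e-06,
        1.31131861e+00, -1.12254447e-01]), 'joint_velocities': array([-1.35005851e-04, -1.13154606e-03, -2.40478836e-03, -1.34658134e-03,
        1.23539152e-05, -8.54218715e-04]), 'joint_efforts': array([-1.03033726e-03, -3.98076260e+01, -3.04969954e+01, -2.03982631e-04,
        4.25137550e-03, -8.65928683e-06]), 'ee_pos': array([ 0.13927386, -0.60854649,  0.24902927]), 'eef_rot': array([-3.11947117e+00, -3.52243372e-01,  1.21774845e-05]), 'contact_force': array([-0.64652163,  0.33382313, -1.00018305]), 'wrist_torque': array([ 0.02188001, -0.02521128,  0.00365133]), 'grip_force': 0.0, 'width': 0.0851480911100826} 0.019
```

View pics/top0.png

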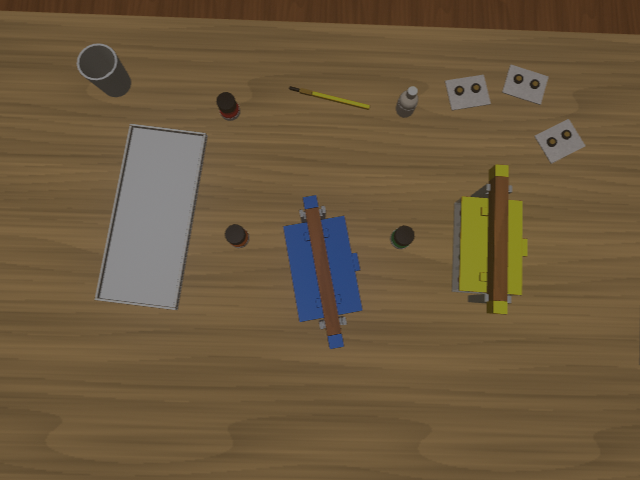

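View pics/side0.png

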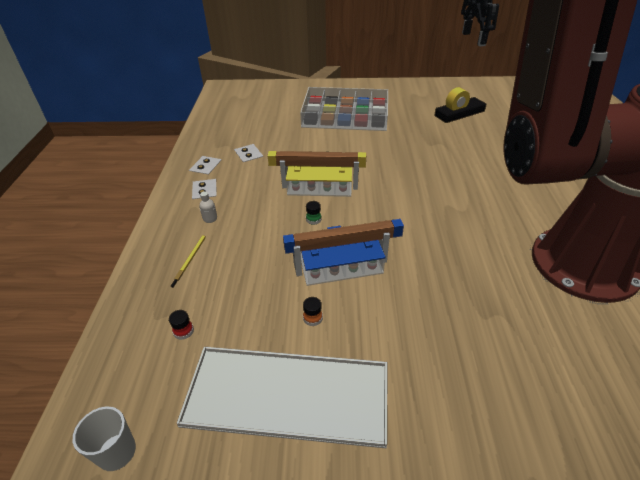

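The top view shows the blue bar from (311,202) to (336,341), and tray rim corners at (131,126), (205,133), (177,308) and (97,299). The yellow bar is at column 500. The side view shows both bars seated, with low jars between.

```bash
cat > h.py <<'E'
import numpy as np
from plant import env,cams
from scipy.spatial.transform import Rotation as R
def px(m,u,v,z):
    r=R.from_rotvec(m["orientation"]).apply([(u-m["cx"])/m["fx"],(v-m["cy"])/m["fy"],1])
    return m["xyz"]+r*(z-m["xyz"][2])/r[2]
E
python3 - <<'E'
from h import *
import cv2
m=cams.camera_model("top");im=cv2.imread("pics/top0.png");d=np.load("top0.npy")
h=cv2.cvtColor(im,cv2.COLOR_BGR2HSV)
br=((h[...,0]<14)&(h[...,1]>110)&(h[...,2]>60)).astype(np.uint8)
br[:195]=0;br[345:]=0;br[:,:295]=0;br[:,350:]=0
n,l,s,c=cv2.connectedComponentsWithStats(br);i=1+s[1:,4].argmax()
ys,xs=np.where(l==i);print(s[i],c[i])
P=np.array([px(m,u,v,.09) for u,v in zip(xs,ys)])[:,:2]
r=cv2.minAreaRect((P*1000).astype(np.float32));print("brown",r)
a,b=px(m,311,197,.09),px(m,337,347,.09);print("ends",a,b,(a+b)/2,np.linalg.norm(a-b),np.degrees(np.arctan2(*(a-b)[1::-1])))
T=np.array([px(m,u,v,.014) for u,v in[(131,126),(205,133),(177,308),(97,299)]]);print(T,T.mean(0))
print("tray ang",np.degrees(np.arctan2(*(T[1]+T[0]-T[2]-T[3])[1::-1])))
print("bar depth z",m["xyz"][2]-d[271,323])
E
```

```text
[ 305  208   36  128 1644] [322.70072993 271.76642336]
brown ((498.7356872558594, -5.979465484619141), (198.78085327148438, 21.871944427490234), 11.82813549041748)
ends [0.61405468 0.01558302 0.09      ] [ 0.38241662 -0.03140564  0.09      ] [ 0.49823565 -0.00791131  0.09      ] 0.23635592095522964 11.467067552879408
[[0.75330023 0.34445718 0.014     ]
 [0.74490794 0.21147628 0.014     ]
 [0.43311946 0.23719604 0.014     ]
 [0.44439015 0.37261377 0.014     ]] [0.59392945 0.29143582 0.014     ]
tray ang -4.9608129838344865
bar depth z 0.09011290851337772
```

drive_tool:
  increments: "24 40 0 0 0 0; 24 40 0 0 0 0; 24 40 0 0 0 0; 24 40 0 0 0 0; 24 40 0 0 0 0"
  gripper: 100

```text
t: 0.6
ee_pos: [0.2598, -0.4073, 0.2497]
eef_rot: [-3.121, -0.351, 0.0]
contact_force: [1.1, 0.5, -0.1]
width: 0.0854
grip_force: 0.0
```

drive_tool:
  increments: "24 40 0 0 0 0; 24 40 0 0 0 0; 24 40 0 0 0 0; 24 40 0 0 0 0; 24 40 0 0 0 0"

```text
t: 1.1
ee_pos: [0.3797, -0.2073, 0.25]
eef_rot: [-3.122, -0.352, -0.0]
contact_force: [1.6, -0.5, 0.2]
width: 0.0851
grip_force: 0.0
```

drive_tool:
  increments: "24 40 0 0 0 -0.02; 24 40 0 0 0 0; 24 40 0 0 0 0; 24 40 0 0 0 0; 24 40 0 0 0 0"

```text
t: 1.6
ee_pos: [0.4997, -0.0073, 0.25]
eef_rot: [3.125, 0.322, -0.001]
contact_force: [0.7, -0.1, -0.6]
width: 0.0855
grip_force: 0.0
```

drive_tool:
  increments: "0 0 -20 0 0 0; 0 0 -20 0 0 0; 0 0 0 0 0 0; 0 0 0 0 0 0"

```text
t: 2.0
ee_pos: [0.4987, -0.0092, 0.2098]
eef_rot: [-3.125, -0.321, 0.003]
contact_force: [0.4, 0.1, -0.8]
width: 0.0853
grip_force: 0.0
```

```bash
python3 - <<'E'
from h import *
import cv2
o=env.get_obs();m=cams.camera_model("wrist");p,d=cams.read_camera("wrist");cv2.imwrite("pics/w1.png",p[:,:,::-1]);np.save("w1.npy",d)
import pickle;pickle.dump(m,open("w1.pkl","wb"))
print(o["t"],o["ee_pos"],R.from_rotvec(o["eef_rot"]).as_matrix(),m,o["joint_pos"])
E
```

```text
2.0 [ 0.49873763 -0.00922313  0.20976765] [[ 9.79119245e-01  2.03278813e-01 -1.79696706e-03]
 [ 2.03279698e-01 -9.79120657e-01  3.22317829e-04]
 [-1.69392718e-03 -6.80874509e-04 -9.99998334e-01]] {'fx': 341.8598744570554, 'fy': 341.8598744570554, 'cx': 319.085308804276, 'cy': 238.54858921726594, 'xyz': array([0.57593319, 0.00589421, 0.33285565]), 'orientation': array([ 2.23497802, -1.81892262, -0.29206667])} [-1.59305106e-01 -1.33850951e-02  1.94351137e+00  3.54192683e-05
  1.21329172e+00  1.20677268e+00]
```

View pics/w1.png

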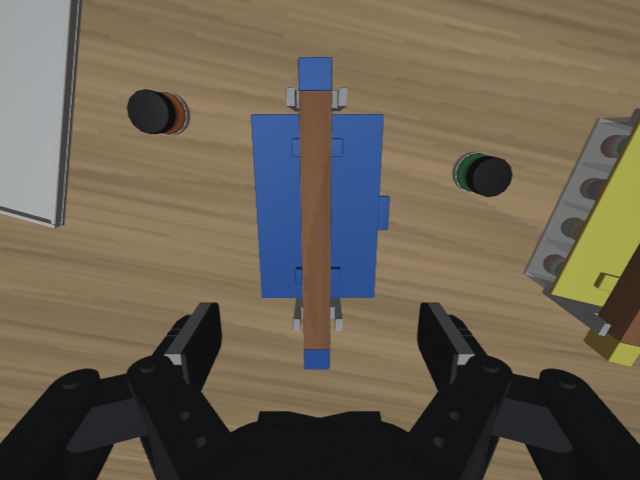

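The wrist view shows the blue bar vertical, with its top face running from (315,57) to (317,369), roughly centred between the fingers.

```bash
python3 - <<'E'
from h import *
m=cams.camera_model("wrist")
a,b=px(m,315,57.5,.09),px(m,317,368.5,.09)
print(a,b,(a+b)/2,np.linalg.norm(a-b),np.degrees(np.arctan2(*(a-b)[1::-1])))
a,b=px(m,315,90,.09),px(m,316.7,349,.09);print((a+b)/2,np.linalg.norm(a-b))
E
```

```text
[0.61731273 0.01674572 0.09      ] [ 0.38335729 -0.03250631  0.09      ] [ 0.50033501 -0.00788029  0.09      ] 0.23908348274081334 11.888248265581643
[ 0.50054278 -0.00769145  0.09      ] 0.20026242178182266
```

drive_tool:
  increments: "1.5 1 -30 0 0 0; 0 0 -30 0 0 0; 0 0 -30 0 0 0; 0 0 -20 0 0 0; 0 0 -16 0 0 0"

```text
t: 2.55
ee_pos: [0.5012, -0.0089, 0.0842]
eef_rot: [3.125, 0.319, 0.001]
contact_force: [-0.4, -0.1, -1.1]
width: 0.0856
grip_force: 0.0
```

drive_tool:
  increments: "0 0 0 0 0 0; 0 0 0 0 0 0; 0 0 0 0 0 0; 0 0 0 0 0 0; 0 0 0 0 0 0"
  gripper: 0
  grip_force: 50

```text
t: 3.05
ee_pos: [0.5023, -0.0085, 0.086]
eef_rot: [3.124, 0.321, 0.005]
contact_force: [-0.4, 0.4, 7.3]
width: 0.0213
grip_force: 50.3
```

drive_tool:
  increments: "0 0 0 0 0 0; 0 0 0 0 0 0; 0 0 0 0 0 0; 0 0 0 0 0 0; 0 0 0 0 0 0"

```text
t: 3.55
ee_pos: [0.5023, -0.0085, 0.0859]
eef_rot: [3.124, 0.321, 0.005]
contact_force: [-0.4, -0.1, 5.9]
width: 0.0206
grip_force: 50.0
```

drive_tool:
  increments: "0 0 5 0 0 0; 0 0 5 0 0 0; 0 0 8 0 0 0; 0 0 8 0 0 0; 0 0 8 0 0 0"

```text
t: 4.05
ee_pos: [0.5008, -0.0083, 0.119]
eef_rot: [3.125, 0.321, 0.0]
contact_force: [0.7, 0.6, -2.1]
width: 0.0213
grip_force: 49.1
```

drive_tool:
  increments: "0 0 8 0 0 0; 0 0 8 0 0 0; 0 0 5 0 0 0; 0 0 0 0 0 0; 0 0 0 0 0 0"

```text
t: 4.55
ee_pos: [0.5008, -0.0083, 0.1393]
eef_rot: [-3.125, -0.321, 0.0]
contact_force: [0.3, -0.3, -2.0]
width: 0.0211
grip_force: 49.1
```

```bash
python3 - <<'E'
from h import *
import cv2
p,d=cams.read_camera("side");cv2.imwrite("pics/s2.png",p[100:350,200:480,::-1].repeat(2,0).repeat(2,1))
E
```

```text
(no output)
```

View pics/s2.png

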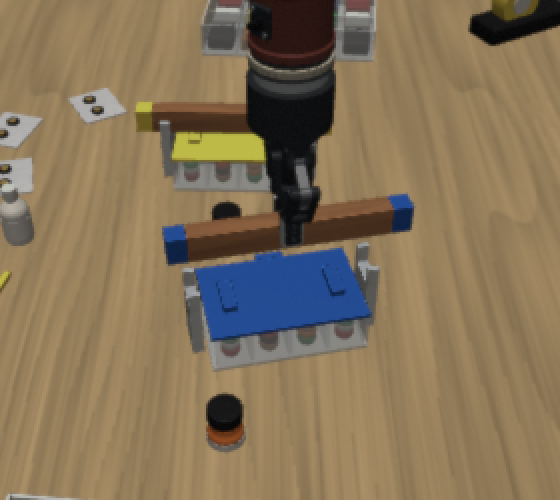

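The bar is level and well clear of both brackets, whose tops are at crop (190,275) and (362,250). Next is the move to the tray.

drive_tool:
  increments: "6 20 6 0 0 -0.02; 9 30 6 0 0 -0.03; 9 30 3 0 0 -0.03; 9 30 0 0 0 -0.03; 9 30 0 0 0 -0.03"

```text
t: 5.1
ee_pos: [0.5428, 0.1328, 0.1538]
eef_rot: [3.14, 0.1, -0.001]
contact_force: [0.6, -0.3, -0.7]
width: 0.0214
grip_force: 49.2
```

drive_tool:
  increments: "9 30 0 0 0 -0.03; 9 30 0 0 0 -0.03; 9 30 0 0 0 -0.03; 9 30 0 0 0 -0.03; 9 25 0 0 0 -0.03"

```text
t: 5.6
ee_pos: [0.5875, 0.2783, 0.1533]
eef_rot: [3.138, -0.135, -0.002]
contact_force: [1.1, -0.4, -1.3]
width: 0.0211
grip_force: 49.2
```

drive_tool:
  increments: "5 14 0 0 0 0; 0 0 -20 0 0 0; 0 0 -20 0 0 0; 0 0 0 0 0 0; 0 0 0 0 0 0"

```text
t: 6.1
ee_pos: [0.5921, 0.29, 0.1133]
eef_rot: [3.138, -0.134, -0.004]
contact_force: [0.2, 1.1, -0.7]
width: 0.0209
grip_force: 49.2
```

```bash
python3 - <<'E'
from h import *
import cv2
p,d=cams.read_camera("side");cv2.imwrite("pics/s3.png",p[:,:,::-1])
p,d=cams.read_camera("wrist");cv2.imwrite("pics/w3.png",p[:,:,::-1])
m=cams.camera_model("wrist");print(m)
E
```

```text
{'fx': 341.8598744570554, 'fy': 341.8598744570554, 'cx': 319.085308804276, 'cy': 238.54858921726594, 'xyz': array([0.67176873, 0.28275863, 0.23877486]), 'orientation': array([ 1.96783205, -2.14408847, -0.34018264])}
```

View pics/w3.png

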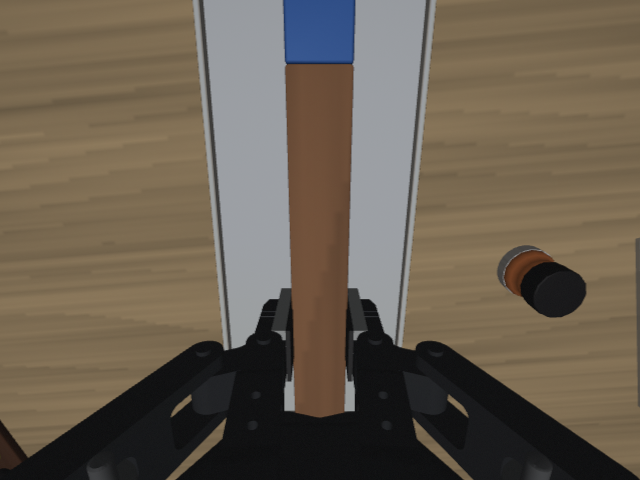

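View pics/s3.png

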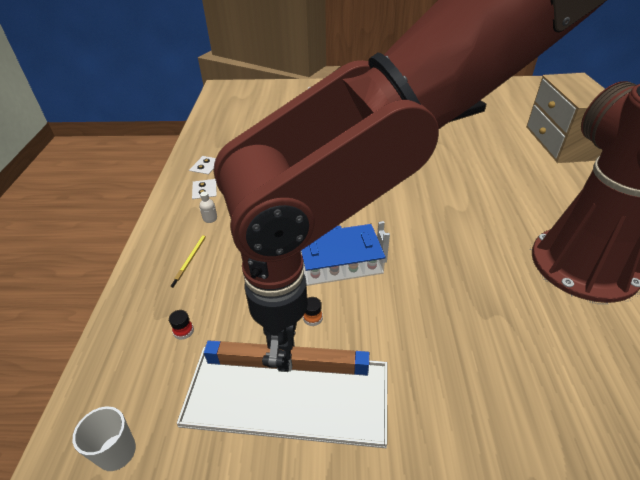

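The bar is centred between the tray walls (columns 200–430) and parallel to them, so I'll lower it.

drive_tool:
  increments: "0 0 -25 0 0 0; 0 0 -25 0 0 0; 0 0 -15 0 0 0; 0 0 -10 0 0 0; 0 0 -4 0 0 0"

```text
t: 6.7
ee_pos: [0.5927, 0.2905, 0.0347]
eef_rot: [3.138, -0.134, -0.001]
contact_force: [0.8, 0.3, -1.7]
width: 0.0213
grip_force: 49.2
```

drive_tool:
  increments: "0 0 -1 0 0 0; 0 0 -1 0 0 0; 0 0 -1 0 0 0; 0 0 -1 0 0 0; 0 0 0 0 0 0"

```text
t: 7.2
ee_pos: [0.593, 0.2908, 0.0316]
eef_rot: [-3.139, 0.134, -0.001]
contact_force: [0.4, 0.8, -1.5]
width: 0.0211
grip_force: 49.2
```

drive_tool:
  increments: "0 0 -1 0 0 0; 0 0 0 0 0 0; 0 0 -1 0 0 0; 0 0 0 0 0 0"

```text
t: 7.6
ee_pos: [0.5931, 0.2908, 0.03]
eef_rot: [-3.139, 0.134, -0.0]
contact_force: [-1.7, -0.9, 4.0]
width: 0.0212
grip_force: 49.7
```

It has touched down (+4 N). Releasing now.

drive_tool:
  increments: "0 0 0 0 0 0; 0 0 0 0 0 0; 0 0 0 0 0 0; 0 0 0 0 0 0; 0 0 0 0 0 0"
  gripper: 60

```text
t: 8.1
ee_pos: [0.5928, 0.2907, 0.0291]
eef_rot: [3.139, -0.134, -0.0]
contact_force: [-0.1, 0.3, 0.0]
width: 0.0511
grip_force: 0.0
```

drive_tool:
  increments: "0 0 10 0 0 0; 0 0 20 0 0 0; 0 0 30 0 0 0; 0 0 40 0 0 0; 0 0 40 0 0 0"

```text
t: 8.6
ee_pos: [0.5924, 0.2906, 0.1708]
eef_rot: [3.139, -0.134, -0.001]
contact_force: [1.0, 0.5, -0.1]
width: 0.0509
grip_force: 0.0
```

drive_tool:
  increments: "0 -20 20 0 0 0; 0 -50 0 0 0 0; 0 -50 0 0 0 0; 0 -40 0 0 0 0; 0 0 0 0 0 0"

```text
t: 9.1
ee_pos: [0.5931, 0.1261, 0.1903]
eef_rot: [3.136, -0.142, 0.001]
contact_force: [0.2, -0.4, -0.6]
width: 0.0514
grip_force: 0.0
```

```bash
python3 - <<'E'
from h import *
import cv2
p,d=cams.read_camera("side");cv2.imwrite("pics/s4.png",p[:,:,::-1])
E
```

```text
(no output)
```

View pics/s4.png

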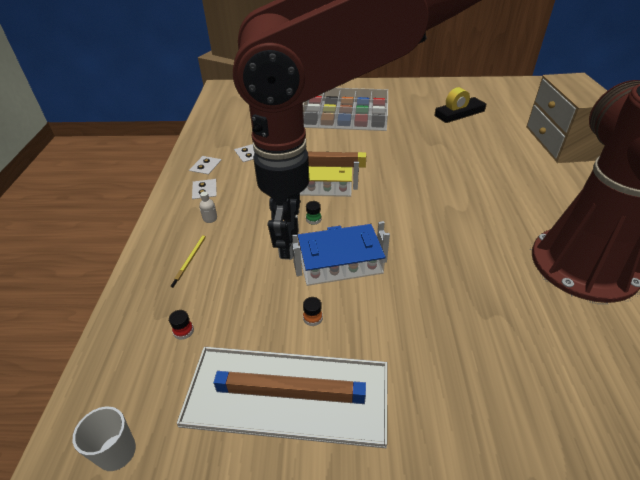

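The blue bar lies flat in the middle of the tray, from (221,381) to (358,392). The arm is clear and the yellow bar is still in its brackets.

```bash
python3 -c "
from plant import env
print(env.close_job())"
```

```text
the job is handed in; nothing more can be done
None
```

I lifted the blue-ended bar level out of its brackets and released it flat in the middle of the white tray; the yellow bar is still in its brackets. The job was handed in at about 9 s, and no verdict came back.

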